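# Load the spindle and hold the dead-man clamp closed

### The arm

A 6-joint arm with a two-finger parallel gripper is mounted at the origin on the work surface. World frame = base frame: x ahead of the robot, y to its left, z up, the work surface at z = 0. Lengths are in m, angles in degrees, forces in N, time in s.
With the tool pointing down it reaches from about 0.375 to 0.9 m from the base axis. Payload 3.1 kg.
Tool frame: the origin (TCP) lies at the very end of the fingers, on their centre line; the grasp point (between the pads) lies 19 mm behind it; z points along the fingers, y is the line along which they close (so a half turn about z gives the same grasp; the last joint's range is limited). The gripper opens to 87 mm and grips with 3 to 60 N. Pads are 19 mm wide; open, the fingers measure 117 mm over their backs; the gripper's body (75 mm by 190 mm) begins 51 mm behind the grasp point.
Start: joints at [55.147, 30.224, 82.088, -0, 67.689, -10.227], TCP at [0.26, 0.568, 0.223] pointing down, gripper open.
Joint ranges: [-176.69, 176.69], [-43.24, 126.21], [12.49, 139.97], [-82, 262], [0, 151.66], [-163.58, 163.58]. Speed limits (degrees/s): [159.86, 159.86, 180, 180, 180, 180].

### API

Orientations are given as a 3x3 rotation matrix whose columns are the frame's x, y, z axes.
In Python, from rig import * gives the robot as it stands.
- The arm moves only by the tool jog_arm, never from a script. Its arguments are lists of equal length, an entry for each row: "delta_pos": the shift along the world's x, y, z in cm, a list of three; "turn": the turn about the world's z in degrees; "grip": the closure, from 0 (fully open) to 1 (shut). In form: {"delta_pos": [[x, y, z], ...], "turn": [turn, ...], "grip": [grip, ...]}. A call has 1 to 12 rows; each row is the pose to reach, as a shift and turn from the pose commanded when the call began; what a row does not reach only later rows make up. A row lasts 1/8 s, in which the tool goes at most 62.5 mm and 10.7 degrees, less where a joint would pass 70% of its speed; a pose out of reach is approached as far as the arm can. A call with a gripper value outside its range is refused whole. The fingers move at their own pace and stop on an object; the grip force is fixed at half the most. Time passes only in rows, so rows that repeat a pose let the fingers close. It gives the time, the measured TCP pose, the force, the opening and the grip force at its end, in the units of the state.
- read_state(): the state, without advancing time (a new reading comes with each control period).
- capture(name): name is "scene" or "top"; returns a dict with "color" (400x640x3 uint8, blue, green, red), "fovy" (degrees; the focal length in pixels is half the picture's height over the tangent of half this angle, whatever the lens; pixels are square), "cx", "cy" (the principal point, pixels), "k1" (the pictures are not rectified: a ray, as slopes to the right and down, at radius r is drawn at 1 + k1 r^2 times it, then the intrinsics apply), "camera_from_world" (4x4, takes a point from world to camera coordinates). Camera axes: x right, y up, looking along -z (the intrinsics and any distortion apply to the point x, -y, -z); pixel columns grow to the right and rows downward; lengths in m; the calibration is good to about 2 mm. A picture is of the moment at which its call begins. There is no depth.
- hand_in(): hands the job in; it is judged then, once.
The state is a dict: "time_s": time; "joint_positions": joint angles; "qvel": joint speeds; "tau": joint torques, N m; "position": TCP position; "tcp_rot": TCP orientation; "force": force on the tool from outside, world axes, zero at the start; "moment": the same for the moment, N m; "opening": opening from 0.0 (shut) to 1.0 (fully open); "grasp_force": force on a finger pad.
Only numpy, scipy, OpenCV 4.12 (cv2) and the standard library are available. Lean on these libraries where they do the work, as an engineer would, in place of code of your own. Each camera call takes 0.05 s, during which the arm holds its last target. There are 200 camera calls.

### The job

Take the yellow-capped spindle out of the wooden rack, stand it upright and fully home in the round socket of the blue clamp fixture, and let go of it. Then, with the gripper's fingertips, press the red paddle of the spring-return lever down until its black pointer stands in the green band of the white post, so that the rubber jaw presses on the spindle, and keep it there: the program finishes while still holding the paddle in the band, not at the bottom stop and not let go. Leave the red- and black-capped spindles in the rack and do not disturb the spray can or the screwdriver.

Things in the scene. Friction and masses are not known exactly. Their poses are not given: they have to be found in the camera images.
- spindle: the spindle to load: a round steel shank 16 mm in diameter with a slightly chamfered foot, carrying a yellow plastic cap 22 mm in diameter on top. 145 mm long in all; the cap is its top 45 mm (100 to 145 mm above the foot). 135 to 235 g. It starts upright in one of the rack's three holes. Origin: centre of the foot; z points along it towards the cap.
- spindle_red: a spindle of the same size with a red cap, standing in another hole of the rack; stays there. Origin at the centre of its foot.
- spindle_black: a spindle of the same size with a black cap, standing in another hole of the rack; stays there. Origin at the centre of its foot.
- rack: fixed light-wood block 70 (x) by 180 (y) by 60 mm high; three blind round holes 19 mm wide, 40 mm deep in a row along its y at -60, 0, +60 mm. Spindles stand on the hole floors (20 mm above the table), tops 165 mm above the table. Origin: centre of its underside. Left or right of the robot's middle, turned up to 0.5 rad.
- clamp: fixed blue clamp, base plate 200 (x) by 210 (y) by 12 mm, turned up to 0.35 rad, across the middle from the rack. Origin: underside, near its middle. In its frame: socket at x 16, y 60 mm; hinge line along y at x 50, height 50 mm; paddle towards -x from it at y -60; white post with green band, 8 mm square, 100 mm high, at x -70, y -100; jaw on the socket's +x side, below 115 mm.
- socket (a point): centre of the mouth of the steel block's round socket, 60 mm above the table. Bore 17.5 mm wide with a 4 mm lead-in chamfer, 40 mm deep (floor 20 mm above the table). Block 50 by 46 mm. A spindle fully home has its foot 40 mm below this point and its cap begins 120 mm above the table.
- paddle: red round paddle, 42 mm wide, 10 mm thick, at the lever's end, black pointer towards the white post. Origin: centre of its top face; z: the face's normal, tilted 0.31 rad at rest. Origin about 96 mm above the table at rest, 60 mm in mid-band (face level), 37 mm at the stop; it moves on an arc of 120 mm radius about the hinge, less than 10 mm sideways. Green band: 52 to 65 mm up.
- lever (a joint): angle of the spring-return lever, rad: 0 at rest (paddle up), growing as the paddle is pressed down; green band 0.26 to 0.36 (middle 0.31, paddle level); bottom stop 0.50. It springs back when let go. The jaw meets a spindle in the socket at about 0.15 to 0.2; the paddle then needs about 5 N, and 8 to 11 N in the band.
- jaw: round rubber jaw 18 mm wide on a spring plunger (16 mm of give, 2.4 N preload plus 1.2 N per mm) on the lever. Pressing the paddle swings it towards the clamp's -x onto the spindle's bare shank, about 95 mm above the table; at rest it clears a standing shank by about 9 mm. Origin: centre of the rubber face.
- spray_can: white and grey spray can with a red top, 60 mm in diameter, 161 mm high, standing on the bench; leave alone. Origin: centre of its underside.
- screwdriver: teal-handled screwdriver lying on the bench near the robot, lower than 40 mm; leave alone. Origin: underside, near its middle.

How it is judged:
By the outcome, as a careful person would: the job done as asked, in the order asked, and still so for the second after the job is handed in, while the arm keeps its last pose, push and grip.
It also fails if it takes over 51 s, if anything falls off the work surface, if the arm or the gripper's body presses on something with over 40 N, if the wrist force passes 120 N, or if a joint passes its speed limit or range.

## Working session

There is one attempt and no reset: what is moved stays moved. The work goes in short steps, Python scripts to look and compute and a tool call to move; the robot and the scene stay as the last step left them, time stands still between calls to the robot, and variables do not carry over. Pictures are saved under pics/ and viewed, at most 10 in all, crops included, and the job is handed in when it is done.

Besides the shell and the picture viewer there is one more tool, called after ">>>" as a command line: name --pt "numbers of a row" for each row, then --argument value for the rest. jog_arm: Moves the arm, as the interface text tells. Its arguments: {"type":"object","properties":{"delta_pos":{"type":"array"},"turn":{"type":"array"},"grip":{"type":"array"}},"required":["delta_pos","turn","grip"]}

```bash
mkdir -p pics; cat > h.py <<'E'
from rig import *
import numpy as np, cv2
def shot(n,f):
    c=capture(n); cv2.imwrite(f'pics/{f}.png',c['color']); np.save(f'{f}.npy',c,allow_pickle=True); return c
def K(c):
    f=c['color'].shape[0]/2/np.tan(np.radians(c['fovy'])/2)
    return np.array([[f,0,c['cx']],[0,f,c['cy']],[0,0,1]])
def ray(c,u,v):
    p=cv2.undistortPoints(np.array([[[u,v]]],float),K(c),np.array([c['k1'],0,0,0,0.]))[0,0]
    T=np.array(c['camera_from_world']);R=T[:3,:3]
    return -R.T@T[:3,3], R.T@np.array([p[0],-p[1],-1])
def atz(c,u,v,z):
    o,d=ray(c,u,v); return o+d*(z-o[2])/d[2]
def proj(c,P):
    T=np.array(c['camera_from_world']);P=np.atleast_2d(P)@T[:3,:3].T+T[:3,3]
    P=P*[1,-1,-1]
    return cv2.projectPoints(P,np.zeros(3),np.zeros(3),K(c),np.array([c['k1'],0,0,0,0.]))[0][:,0]
def load(f): return np.load(f'{f}.npy',allow_pickle=True).item()
E
python3 - <<'E'
from h import *
for n in('scene','top'):
    c=shot(n,n+'0'); print(n,c['fovy'],c['k1'],np.round(ray(c,320,200),3).tolist())
s=read_state();print(s)
E
```

```text
scene 44.427934066968625 -0.05554558819744637 [[1.203, 0.093, 0.801], [-0.679, -0.103, -0.727]]
top 47.57368562402521 0.008944301514239078 [[0.472, -0.013, 1.021], [0.099, 0.005, -0.995]]
{'time_s': 0.1, 'joint_positions': array([ 5.51467872e+01,  3.02735820e+01,  8.21494030e+01, -1.90461649e-03,
        6.76886474e+01, -1.02270698e+01]), 'qvel': array([ 0.04642374, -0.07178452, -0.19726828, -0.02844075,  0.06958291,
        0.03348205]), 'tau': array([-3.69093068e-04, -4.40988564e+01, -1.77149642e+01,  6.34453073e-02,
        5.34398295e-02, -5.87986347e-05]), 'position': array([0.26003117, 0.56761281, 0.22166811]), 'tcp_rot': array([[-9.09051173e-01,  4.16683070e-01, -1.08819985e-03],
       [ 4.16684371e-01,  9.09049791e-01, -1.61642922e-03],
       [ 3.15689157e-04, -1.92285275e-03, -9.99998101e-01]]), 'force': array([-0.02996371, -0.05066986,  0.54280086]), 'moment': array([-0.02942986,  0.03322576,  0.00441468]), 'grasp_force': 0.0, 'opening': 0.9994880270063243}
```

View pics/scene0.png

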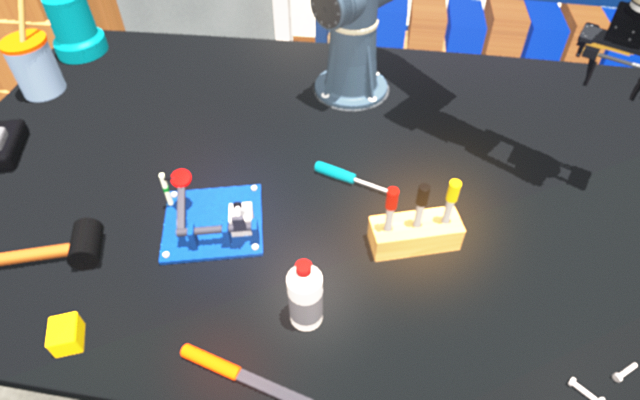

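View pics/top0.png

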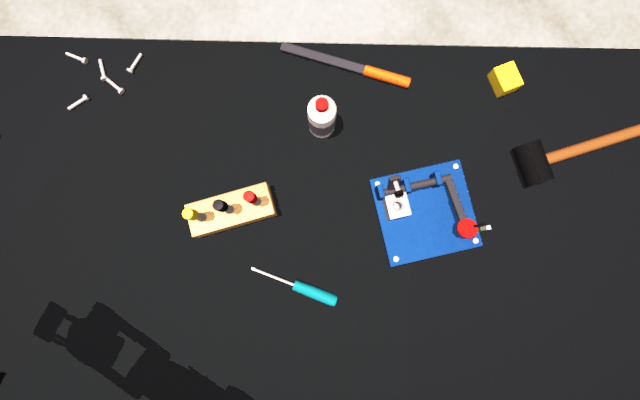

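The scene view shows the rack with the yellow cap at (454,187), and the clamp at (215,222) with its paddle at (181,178). In the top view the yellow cap is at (189,214), the socket near (397,206) and the paddle at (467,228).

```bash
python3 - <<'E'
from h import *
t=load('top0')['color'];s=load('scene0')['color']
a=cv2.resize(t[155:275,360:500],None,fx=4,fy=4,interpolation=2)   # 560x480
b=cv2.resize(s[160:270,150:280],None,fx=4,fy=4,interpolation=2)
cv2.imwrite('pics/cl_t.png',a);
r1=cv2.resize(t[175:245,175:285],None,fx=4,fy=4,interpolation=2);r2=cv2.resize(s[170:265,360:470],None,fx=4,fy=4,interpolation=2)
im=np.zeros((600,800,3),np.uint8)
im[:280,:440]=r1; im[:220*0+0]=0
cv2.imwrite('pics/cl_s.png',b)
for n,c in(('top',load('top0')),('scene',load('scene0'))):
    h=cv2.cvtColor(c['color'],cv2.COLOR_BGR2HSV)
    for nm,lo,hi in(('yel',(22,150,120),(33,255,255)),('red',(0,190,90),(6,255,255)),):
        m=cv2.inRange(h,lo,hi); k,_,st,ce=cv2.connectedComponentsWithStats(m)
        for i in range(1,k):
            if st[i,4]>30: print(n,nm,st[i].tolist(),ce[i].round(1))
c=load('top0')
# base-plate screws at z~.012
P=np.array([atz(c,u,v,.013) for u,v in((377,184),(456,167),(476,240),(396,259))]);print(P.round(4), P.mean(0))
R=np.array([atz(c,u,v,.06) for u,v in((185,204),(269,183),(276,215),(191,237))]);print(R.round(4))
E
```

```text
top yel [487, 60, 37, 37, 361] [500.5  81.8]
top yel [365, 68, 33, 11, 67] [380.   72.6]
top yel [190, 209, 9, 11, 53] [194.2 214.6]
top red [250, 193, 7, 10, 34] [253.4 198.7]
top red [457, 219, 21, 19, 288] [466.6 227.9]
scene yel [26, 29, 11, 7, 51] [29.8 31.3]
scene yel [0, 31, 46, 21, 606] [20.2 41.7]
scene yel [446, 178, 16, 25, 286] [453.4 189.7]
scene yel [44, 311, 41, 47, 1559] [ 64.8 334.4]
scene yel [181, 344, 58, 34, 701] [209.6 360.6]
scene red [387, 193, 10, 16, 117] [391.1 201.5]
[[ 0.6115 -0.1348  0.013 ]
 [ 0.6539 -0.3117  0.013 ]
 [ 0.4917 -0.3539  0.013 ]
 [ 0.4461 -0.1779  0.013 ]] [ 0.55079399 -0.2445505   0.013     ]
[[0.553  0.2787 0.06  ]
 [0.602  0.1017 0.06  ]
 [0.5339 0.0844 0.06  ]
 [0.4835 0.2621 0.06  ]]
```

View pics/cl_t.png

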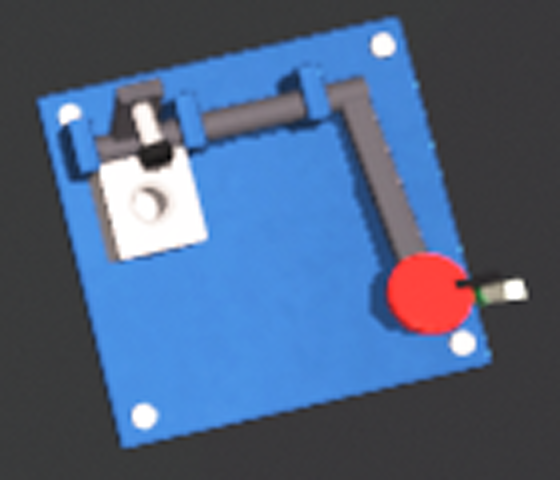

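View pics/cl_s.png

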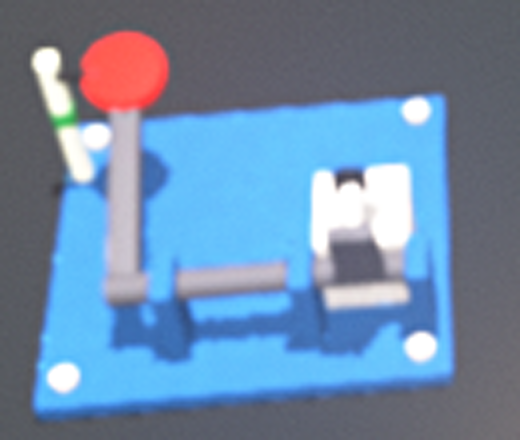

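The top crop shows the socket mouth at full-frame (397,206), the paddle at (467,228) and the post top at (488,227). The scene crop puts the paddle at (181,177) and the post top at (161.5,174.5).

```bash
cat > fit.py <<'E'
from h import *
from scipy.optimize import least_squares
t=load('top0');s=load('scene0')
obs=[(t,(466.6,227.9),(-61.2,-60,96)),(s,(181.2,177.5),(-61.2,-60,96)),(t,(488.5,227.3),(-70,-100,100)),(s,(161.5,174.5),(-70,-100,100)),(t,(397,205.8),(16,60,60))]
def W(p,l):
    l=np.array(l)/1e3;c,sn=np.cos(p[2]),np.sin(p[2]);return np.array([p[0]+c*l[0]-sn*l[1],p[1]+sn*l[0]+c*l[1],l[2]])
r=least_squares(lambda p:np.concatenate([proj(c,W(p,l))[0]-uv for c,uv,l in obs]),[.55,-.24,.23])
p=r.x
if __name__=='__main__':
    print('clamp',p,np.degrees(p[2]),r.fun.round(1))
    print('socket',W(p,(16,60,60)),'paddle',W(p,(-61.2,-60,96)),W(p,(-70,-60,60)))
    print('socket direct',atz(t,397,205.8,.06))
    Y=[(t,(189,214),.165),(s,(453.7,190),.1425)]
    q=least_squares(lambda p:np.concatenate([proj(c,[*p,z])[0]-uv for c,uv,z in Y]),[.52,.24]);print('yel',q.x,q.fun.round(1))
    for c,uv,z in Y: print(atz(c,*uv,z))
    st=read_state();print(st['position'])
E
python3 fit.py
```

```text
clamp [ 0.55927481 -0.2329437   0.2568547 ] 14.716690391574069 [-0.3 -0.6 -1.2 -1.6 -1.3 -0.5 -0.8 -1.3 -0.5 -0.1]
socket [ 0.55950752 -0.17084744  0.06      ] paddle [ 0.51532493 -0.30652256  0.096     ] [ 0.50681362 -0.30875811  0.06      ]
socket direct [ 0.55921556 -0.17190199  0.06      ]
yel [0.52654282 0.24248509] [-2.2 -0.7 -2.2 -0.6]
[0.52539327 0.23817634 0.165     ]
[0.52768159 0.24653873 0.1425    ]
[0.26003117 0.56761281 0.22166811]
```

>>> jog_arm --pt "3 -3.7 0" --pt "7 -8.6 0" --pt "11.3 -13.8 0" --pt "15.6 -19.1 0" --pt "19.9 -24.4 0" --pt "23.5 -28.8 0" --pt "26 -31.8 0" --pt "26.7 -32.7 0" --pt "26.7 -32.7 0" --turn '[-8,-16,-24,-32,-40,-47,-50,-50,-50]' --grip '[0,0,0,0,0,0,0,0,0]'

```text
time_s: 1.23
position: [0.5271, 0.2408, 0.2221]
tcp_rot: [[-0.264, 0.965, -0.002], [0.965, 0.264, 0.0], [0.001, -0.001, -1.0]]
force: [0.1, 0.1, -0.2]
opening: 1.001
grasp_force: 0.0
```

```bash
python3 - <<'E'
from h import *
a=shot('scene','s1');b=shot('top','t1')
s=read_state();print(s['time_s'],s['position'],s['tcp_rot'].round(3),s['joint_positions'].round(1))
r2=cv2.resize(a['color'][100:265,350:490],None,fx=3,fy=3,interpolation=2)
r1=cv2.resize(load('top0')['color'][175:245,175:285],None,fx=3,fy=3,interpolation=2)
im=np.zeros((500,760,3),np.uint8);im[:495,:420]=r2;im[:210,425:755]=r1
cv2.imwrite('pics/rk.png',im)
E
```

```text
1.325 [0.52600563 0.2421509  0.22220927] [[-0.266  0.964 -0.002]
 [ 0.964  0.266  0.   ]
 [ 0.001 -0.002 -1.   ]] [13.6 26.7 88.8  0.  64.6 -1.8]
```

View pics/rk.png

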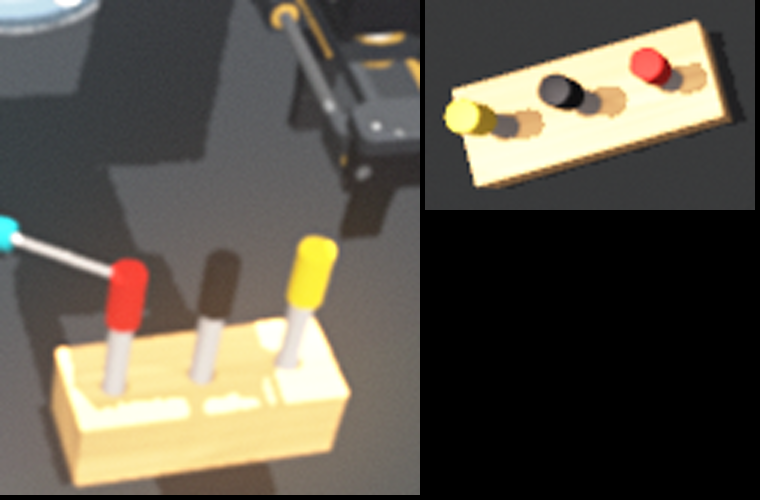

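The crop shows the yellow cap's top at scene (456,181), its lower end at (452,201) and the shank entering the rack at (447,221). In the top view the cap's top is at (188,213).

```bash
python3 - <<'E'
from h import *
t=load('top0');s=load('s1')
for uv,z in(((456,181.3),.165),((451.7,201),.12),((446.7,220.7),.06)): print('s',atz(s,*uv,z).round(4))
for uv,z in(((188.3,213.5),.165),((195,216),.12),((205,217),.06)): print('t',atz(t,*uv,z).round(4))
print('red/black scene',atz(s,350+129/3,100+268/3,.165),atz(s,350+223/3,100+258/3,.165))
print('red/black top',atz(t,175+(648-425)/3,175+66/3,.165),atz(t,175+(560-425)/3,175+91/3,.165))
print('rack ends scene', proj(s,[.526,.242,.222]))
E
```

```text
s [0.5271 0.2465 0.165 ]
s [0.5351 0.2467 0.12  ]
s [0.5327 0.2481 0.06  ]
t [0.5263 0.2396 0.165 ]
t [0.5245 0.2392 0.12  ]
t [0.5263 0.2347 0.06  ]
red/black scene [0.56423598 0.13110597 0.165     ] [0.5477198  0.18793377 0.165     ]
red/black top [0.56020747 0.1255097  0.165     ] [0.54311317 0.18041036 0.165     ]
rack ends scene [[459.61316799 157.67368365]]
```

>>> jog_arm --pt "0 0.1 -3" --pt "0 0.1 -7" --pt "0 0.1 -9.3" --pt "0 0.1 -9.3" --pt "0 0.1 -9.3" --pt "0 0.1 -9.3" --pt "0 0.1 -9.3" --pt "0 0.1 -9.3" --turn '[0,0,0,0,0,0,0,0]' --grip '[0,0,0,1,1,1,1,1]'

```text
time_s: 2.33
position: [0.5277, 0.2422, 0.1301]
tcp_rot: [[-0.265, 0.964, 0.001], [0.964, 0.265, 0.0], [-0.0, 0.001, -1.0]]
force: [-0.1, -0.3, -0.3]
opening: 0.518
grasp_force: 0.0
```

>>> jog_arm --pt "0 0 0" --pt "0 0 0" --pt "0 0 0" --pt "0 0 0" --pt "0 0 0" --pt "0 0 0" --turn '[0,0,0,0,0,0]' --grip '[1,1,1,1,1,1]'

```text
time_s: 3.08
position: [0.5276, 0.2422, 0.1295]
tcp_rot: [[-0.265, 0.964, 0.0], [0.964, 0.265, 0.0], [-0.0, 0.0, -1.0]]
force: [0.6, -0.2, -0.2]
opening: 0.241
grasp_force: 30.0
```

>>> jog_arm --pt "0 0 1" --pt "0 0 3.5" --pt "0 0 7" --pt "0 0 11" --pt "0 0 14.5" --pt "0 0 16.5" --pt "0 0 17" --pt "0 0 17" --turn '[0,0,0,0,0,0,0,0]' --grip '[1,1,1,1,1,1,1,1]'

```text
time_s: 4.08
position: [0.5267, 0.242, 0.2991]
tcp_rot: [[-0.265, 0.964, -0.001], [0.964, 0.265, -0.0], [0.0, -0.001, -1.0]]
force: [0.6, -0.9, -1.7]
opening: 0.247
grasp_force: 30.0
```

>>> jog_arm --pt "0.2 -2.5 0" --pt "0.6 -7.5 0" --pt "1 -12.5 0" --pt "1.4 -17.5 0" --pt "1.8 -22.5 0" --pt "2.2 -27.5 0" --pt "2.5 -32.5 0" --pt "2.8 -37 0" --pt "3.1 -40 0" --pt "3.2 -41.3 0" --pt "3.2 -41.3 -4" --pt "3.2 -41.3 -8" --turn '[0,0,0,0,0,0,0,0,0,0,0,0]' --grip '[1,1,1,1,1,1,1,1,1,1,1,1]'

```text
time_s: 5.58
position: [0.559, -0.17, 0.2183]
tcp_rot: [[-0.265, 0.964, -0.0], [0.964, 0.265, 0.001], [0.001, -0.0, -1.0]]
force: [0.4, 0.2, -3.2]
opening: 0.243
grasp_force: 30.0
```

>>> jog_arm --pt "0 0 -2.5" --pt "0 0 -3.5" --pt "0 0 -3.5" --turn '[0,0,0]' --grip '[1,1,1]'

```text
time_s: 5.95
position: [0.5591, -0.1701, 0.184]
tcp_rot: [[-0.266, 0.964, -0.002], [0.964, 0.266, 0.001], [0.001, -0.001, -1.0]]
force: [-0.1, 0.4, -1.8]
opening: 0.245
grasp_force: 30.0
```

```bash
python3 - <<'E'
from h import *
a=shot('scene','s2');b=shot('top','t2')
s=read_state();print(s['time_s'],s['position'],s['tcp_rot'].round(3))
im=np.zeros((600,800,3),np.uint8)
r=cv2.resize(a['color'][110:260,200:295],None,fx=4,fy=4,interpolation=2);im[:,:380]=r
r=cv2.resize(b['color'][160:260,340:440],None,fx=4,fy=4,interpolation=2);im[:400,390:790]=r
cv2.imwrite('pics/ins.png',im)
print(proj(a,[[.5595,-.171,.06],[.5595,-.171,.075]]))
E
```

```text
6.05 [ 0.56017915 -0.17085872  0.18554131] [[-0.266  0.964  0.002]
 [ 0.964  0.266 -0.001]
 [-0.001  0.001 -1.   ]]
[[239.74412065 209.50596254]
 [238.79945102 204.52457544]]
```

View pics/ins.png

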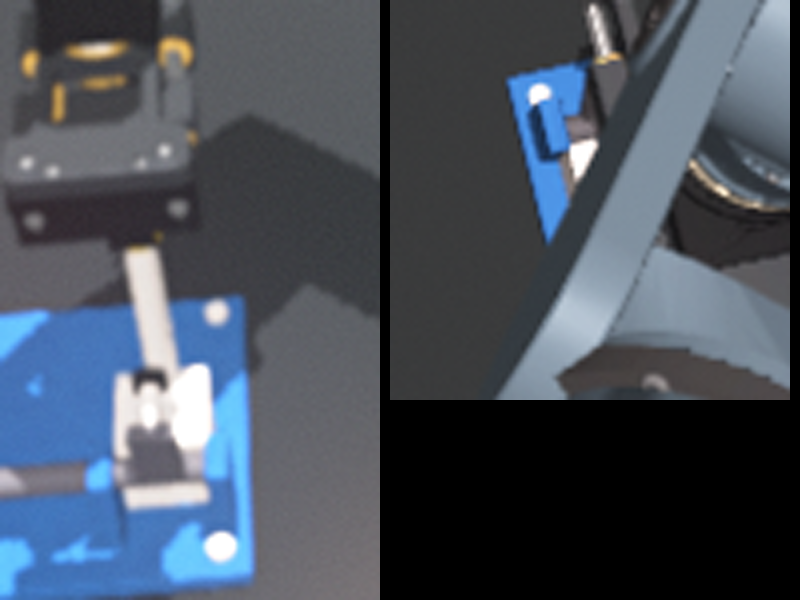

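The foot hangs in line with the middle of the socket block (shank axis at scene (240,202), block middle at about (241,211)). I'll lower it gently and watch the force.

>>> jog_arm --pt "0 0 -0.6" --pt "0 0 -1.2" --pt "0 0 -1.6" --pt "0 0 -2" --pt "0 0 -2.4" --pt "0 0 -2.4" --turn '[0,0,0,0,0,0]' --grip '[1,1,1,1,1,1]'

```text
time_s: 6.8
position: [0.5617, -0.1721, 0.1619]
tcp_rot: [[-0.265, 0.964, 0.006], [0.964, 0.265, -0.003], [-0.004, 0.005, -1.0]]
force: [2.7, -1.8, 0.2]
opening: 0.242
grasp_force: 30.0
```

>>> jog_arm --pt "0.15 -0.05 0" --pt "0.3 -0.1 -0.3" --pt "0.3 -0.1 -0.8" --pt "0.3 -0.1 -1.3" --pt "0.3 -0.1 -1.3" --turn '[0,0,0,0,0]' --grip '[1,1,1,1,1]'

```text
time_s: 7.42
position: [0.5622, -0.1717, 0.1466]
tcp_rot: [[-0.265, 0.964, -0.001], [0.964, 0.265, 0.001], [0.001, -0.001, -1.0]]
force: [3.6, -1.8, -4.0]
opening: 0.246
grasp_force: 30.0
```

>>> jog_arm --pt "0.1 -0.05 -0.5" --pt "0.1 -0.05 -1" --pt "0.1 -0.05 -1.4" --pt "0.1 -0.05 -1.7" --pt "0.1 -0.05 -1.9" --pt "0.1 -0.05 -1.9" --turn '[0,0,0,0,0,0]' --grip '[1,1,1,1,1,1]'

```text
time_s: 8.18
position: [0.5633, -0.1724, 0.1292]
tcp_rot: [[-0.265, 0.964, -0.0], [0.964, 0.265, -0.0], [-0.0, -0.0, -1.0]]
force: [0.4, -1.4, 3.6]
opening: 0.245
grasp_force: 30.0
```

>>> jog_arm --pt "0 -0.05 -0.2" --pt "0 -0.05 -0.4" --pt "0 -0.05 -0.4" --turn '[0,0,0]' --grip '[1,1,1]'

```text
time_s: 8.55
position: [0.5647, -0.1739, 0.1289]
tcp_rot: [[-0.266, 0.964, 0.004], [0.964, 0.266, -0.003], [-0.004, 0.003, -1.0]]
force: [-2.2, -0.9, 22.5]
opening: 0.242
grasp_force: 30.1
```

Bottomed out with 22 N. I'll relax the push, open part-way and lift off.

>>> jog_arm --pt "-0.1 0 0.4" --pt "-0.1 0 0.4" --pt "-0.1 0 0.4" --pt "-0.1 0 0.4" --pt "-0.1 0 0.4" --pt "-0.1 0 0.4" --pt "-0.1 0 2" --pt "-0.1 0 5" --pt "-0.1 0 9" --pt "-0.1 0 11" --turn '[0,0,0,0,0,0,0,0,0,0]' --grip '[1,0.45,0.45,0.45,0.45,0.45,0.45,0.45,0.45,0.45]'

```text
time_s: 9.8
position: [0.5636, -0.1734, 0.2382]
tcp_rot: [[-0.265, 0.964, 0.005], [0.964, 0.265, -0.002], [-0.004, 0.004, -1.0]]
force: [0.2, -0.3, 0.6]
opening: 0.554
grasp_force: 0.0
```

```bash
python3 - <<'E'
from h import *
from fit import W,p
s=read_state();print(s['time_s'],s['position'],s['opening'])
# socket learned from insertion
S=np.array([.564,-.173]);off=S-W(p,(16,60,60))[:2]
print(off,W(p,(-61.2,-60,96))[:2]+off,W(p,(-70,-60,60))[:2]+off)
E
```

```text
9.8 [ 0.56358452 -0.17342682  0.23824026] 0.5537860332966517
[ 0.00449248 -0.00215256] [ 0.5198174  -0.30867512] [ 0.5113061  -0.31091067]
```

>>> jog_arm --pt "-1.2 -3 0" --pt "-2.5 -7 0" --pt "-4 -11 0" --pt "-5 -13.6 0" --pt "-5 -13.6 -2" --pt "-5 -13.6 -5" --pt "-5 -13.6 -8" --pt "-5 -13.6 -11" --pt "-5 -13.6 -11" --pt "-5 -13.6 -11" --turn '[0,0,0,0,0,0,0,0,0,0]' --grip '[1,1,1,1,1,1,1,1,1,1]'

```text
time_s: 11.05
position: [0.5132, -0.3095, 0.1261]
tcp_rot: [[-0.265, 0.964, 0.002], [0.964, 0.265, -0.002], [-0.002, 0.001, -1.0]]
force: [-0.0, -0.1, 0.9]
opening: 0.008
grasp_force: 0.0
```

```bash
python3 - <<'E'
from h import *
a=shot('scene','s3')
cv2.imwrite('pics/s3c.png',cv2.resize(a['color'][110:260,130:300],None,fx=4,fy=4,interpolation=2))
E
```

```text
(no output)
```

View pics/s3c.png

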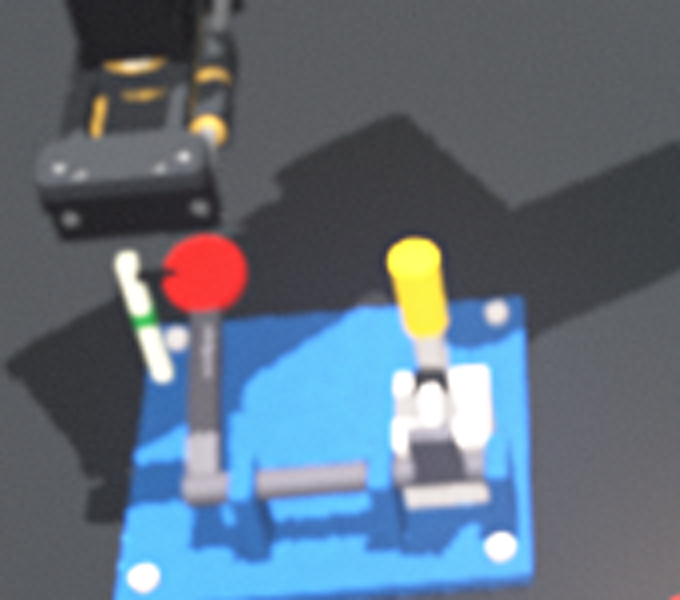

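The spindle stands home and upright (cap at crop (415,280), touching nothing), and the closed gripper is over the paddle. Pressing now.

>>> jog_arm --pt "0 0 -1.5" --pt "0 0 -2.5" --pt "0 0 -3.3" --pt "0 0 -4.1" --pt "0 0 -4.9" --pt "0 0 -5.6" --pt "0 0 -5.6" --turn '[0,0,0,0,0,0,0]' --grip '[1,1,1,1,1,1,1]'

```text
time_s: 11.98
position: [0.5117, -0.309, 0.0681]
tcp_rot: [[-0.265, 0.964, -0.002], [0.964, 0.265, 0.0], [0.001, -0.001, -1.0]]
force: [-4.5, -0.3, 6.0]
opening: 0.003
grasp_force: 2.7
```

>>> jog_arm --pt "-0.1 0 -0.4" --pt "-0.2 0 -0.8" --pt "-0.2 0 -0.8" --pt "-0.2 0 -0.8" --turn '[0,0,0,0]' --grip '[1,1,1,1]'

```text
time_s: 12.48
position: [0.5109, -0.3093, 0.0611]
tcp_rot: [[-0.265, 0.964, 0.001], [0.964, 0.265, -0.001], [-0.001, 0.001, -1.0]]
force: [-2.0, 0.3, 6.9]
opening: 0.003
grasp_force: 3.4
```

```bash
python3 - <<'E'
from h import *
a=shot('scene','s4'); s=read_state();print(s['position'],s['force'])
cv2.imwrite('pics/s4c.png',cv2.resize(a['color'][110:260,130:300],None,fx=4,fy=4,interpolation=2))
E
```

```text
[ 0.51088167 -0.30923008  0.06106061] [-1.23685909 -0.28458946  6.90256395]
```

View pics/s4c.png

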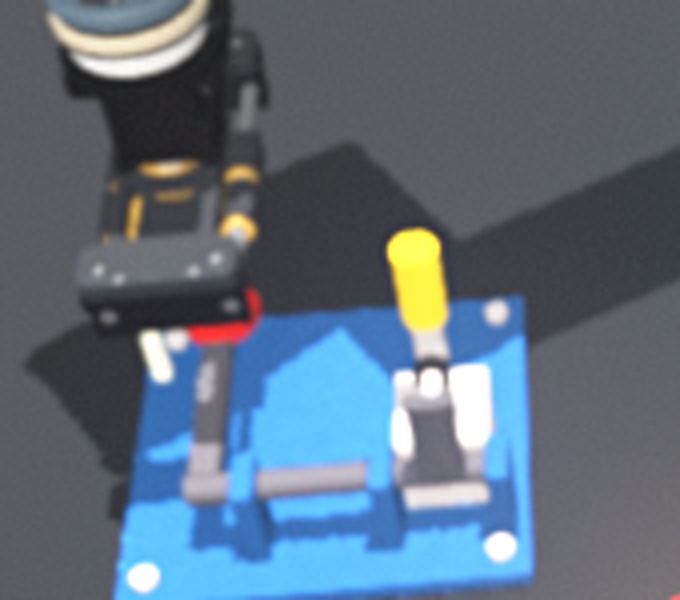

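The paddle is down and level with the fingertips on it, the jaw is against the shank and the spindle is still home. TCP height is 61 mm, which is mid-band. I'll hold briefly, then hand in.

>>> jog_arm --pt "0 0 -0.05" --pt "0 0 -0.05" --pt "0 0 -0.05" --pt "0 0 -0.05" --turn '[0,0,0,0]' --grip '[1,1,1,1]'

```text
time_s: 13.02
position: [0.5109, -0.3093, 0.0607]
tcp_rot: [[-0.265, 0.964, 0.001], [0.964, 0.265, -0.001], [-0.001, 0.001, -1.0]]
force: [-3.1, 0.5, 6.9]
opening: 0.003
grasp_force: 3.7
```

```bash
python3 -c "
from rig import *
s=read_state();print(s['time_s'],s['position'],s['force'])
assert .056<s['position'][2]<.063
print(hand_in())"
```

```text
13.025 [ 0.51089049 -0.30925597  0.06070261] [-3.11414575  0.51780887  6.87047855]
the job is handed in; nothing more can be done
None
```

Handed in at 13 s: the yellow spindle is home in the socket and released, and the fingertips are holding the paddle at about 61 mm, mid-band. The gripper hid the pointer, so the band position is judged from fingertip height, and the paddle force read 6.9 N against the expected 8–11 N.

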